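# Close a split plaster mould with its turnbuckle

### The arm

A 6-joint arm with a two-finger parallel gripper is mounted at the origin on a cart in front of the work surface, level with it; the furniture and walls round the work are solid. World frame = base frame: x ahead of the robot, y to its left, z up, the work surface at z = 0. Lengths are in mm, angles in rad, forces in N, time in s.
With the tool pointing down it reaches from about 300 to 775 mm from the base axis. Payload 14.6 kg.
Tool frame: the origin (TCP) lies midway between the tips of the shut fingers; the grasp point (between the pads) lies 19 mm behind it; z points along the fingers, y is the direction in which the jaws open and shut (so a half turn about z gives the same grasp; the last joint's range is limited). The gripper opens to 94 mm and grips with 3 to 60 N. Pads are 16 mm wide; open, the fingers measure 119 mm over their backs; the gripper's body (75 mm by 177 mm) begins 78 mm behind the grasp point.
Start: joints at [-1.375, 0.3, 1.521, -0, 1.321, -0.067], TCP at [142.875, -531.108, 205.446] pointing down, gripper open.
Joint ranges: [-3.03, 3.03], [-0.79, 2.21], [0.23, 2.52], [-1.04, 4.18], [0, 3.07], [-2.55, 2.55]. Speed limits (rad/s): [2.22, 2.22, 2.57, 3.14, 3.14, 3.14].

### API

Orientations are given as [roll, pitch, yaw] about the fixed x, y, z axes, in that order (R = Rz(yaw) Ry(pitch) Rx(roll)).
In Python, from cell import manip, camera gives the robot as it stands. The module is installed in compiled form; this text tells all that it offers.
- The arm moves only by the tool jog_arm, never from a script. Its argument "commands" is a list of rows, each a list of 7 numbers: the shift along the world's x, y, z in units of 1 m (1.0 is 1 m), then the turn, a rotation vector about the world's x, y, z in units of 120 degrees (1.0 is 120 degrees), then the opening, from 0 (shut) to 1 (fully open). In form: [[x, y, z, ax, ay, az, grip], ...]. A call has exactly 10 rows; each row is the pose to reach, as a shift and turn from the pose commanded when the call began; what a row does not reach only later rows make up. A row lasts 1/8 s, in which the tool goes at most 62.5 mm and 10.7 degrees, less where a joint would pass 70% of its speed; a pose out of reach is approached as far as the arm can. A call with a number of a shift or a turn outside -1 to 1 is refused whole. A call with a gripper value outside its range is refused whole. The fingers move at their own pace and stop on an object; "grip_force" is the grip in N (left out, the last holds). Time passes only in rows, so rows that repeat a pose let the fingers close, or fill a call up. It gives the time, the measured TCP pose, the force and the opening at its end, in the units of the state.
- manip.read_state(): the state, without advancing time (a new reading comes with each control period).
- camera(name): name is "scene" or "top" or "wrist"; returns a dict with "pixels" (400x640x3 uint8, blue, green, red), "vertical_fov" (degrees; the focal length in pixels is half the picture's height over the tangent of half this angle, whatever the lens; pixels are square), "cx", "cy" (the principal point, pixels), "k1" (the pictures are not rectified: a ray, as slopes to the right and down, at radius r is drawn at 1 + k1 r^2 times it, then the intrinsics apply), "rvec" (rotation vector, rad) and "tvec" (3), from world to camera coordinates, as OpenCV has them. Camera axes: x right, y down, z forward; pixel columns grow to the right and rows downward; lengths in mm; the calibration is good to about 2 mm. A picture is of the moment at which its call begins. There is no depth.
- manip.sign_off(): hands the job in, once; it reports no verdict.
The state is a dict: "clock": time; "joints": joint angles; "qd": joint speeds; "effort": joint torques, N m; "eef_pos": TCP position; "eef_rot": TCP orientation; "wrist_force": force on the tool from outside, world axes, zero at the start; "moment": the same for the moment, N m; "finger_gap": finger opening in mm.
Only numpy, scipy, OpenCV 4.12 (cv2) and the standard library are available. Lean on these libraries where they do the work, as an engineer would, in place of code of your own. Each camera call takes 0.05 s, during which the arm holds its last target.

### The job

Close the split plaster mould ready for pouring: first swing the hold-open bar on its top out of the way, right back over its own half, then push the spokes of the turnbuckle round until the two mould halves have drawn fully together. Leave everything else on the table where it stands.

Things in the scene. Friction and masses are not known exactly. Their poses are not given: they have to be found in the camera images.
- mould_frame: Fixed mould clamp: dark base plate 186 x 212 x 12 mm. Origin under its middle, on the table. Its +y points roughly away from the robot, the line along which the two mould halves slide; its +x roughly to the robot's right. Half moulds (plaster in aluminium carriers, tops 80 mm up) cover x = -95 to -10 mm; the turnbuckle lies along y at x = +55 mm, 80 mm up.
- sleeve (a joint): Angle (rad) of the turnbuckle's middle body. It grows when the hub's top moves to the frame's +x (away from the mould, to the robot's right) and draws both halves in, 1.9 mm each per rad. Starts at 0.9 to 2.0; firm stop at 6.28, mould closed. At every multiple of pi/2 one spoke points straight up. Stays where left; 3 N at a ball turns it. With the hold-open bar in place it stops at 2.6 to 3.
- hub (a point): Centre of the turnbuckle's dark hub (39 mm across, 22 mm long), 80 mm above the table. Four smooth steel spokes, 10 mm thick, 90 degrees apart, each end in a black ball 16 mm across, centred 51.5 mm from here; they turn in the upright plane through the frame's x axis. On either side, 55 to 77 mm from it along y, stand the tie rod ears, 100 mm high.
- hold_open (a joint): Angle (rad) of the hold-open bar, a flat steel bar 14 mm wide, 75 mm long, lying 81 to 91 mm up along the mould's edge away from the turnbuckle, pivoted on the far half and pointing at a steel lug on the near half. 0 to 0.06 at the start (blocking); grows as it swings level towards the frame's +x, to a stop at 1.60, over its own half. Swung back counts from 1.2. Stays put; turns at 0.04 N m.
- bar_knob (a point): Middle of the hold-open bar's upright black knob, 12 to 17 mm thick, 34 mm tall (91 to 125 mm above the table; this point 111 mm), 55 mm from the bar's pivot.
- bar_pivot (a point): Pivot of the hold-open bar, at its mid-thickness, 86 mm above the table. It moves in with the far half as the mould closes.
- far_face (a point): Point in the parting plane of the far mould half (frame +y side). The two faces' points are as far apart as the gap between the halves.
- near_face (a point): The matching point in the parting plane of the near mould half. The distance to far_face is the gap: 16 to 21 mm at the start, 0.4 mm when closed.
- mixing_cup: Bystander, loose: white paper mixing cup, 79 mm across, 88 mm tall. Origin under its middle. Leave it where it stands.
- chip_brush: Bystander, loose: flat paint brush with a wooden handle, 218 x 44 x 14 mm. Origin under its middle. Leave it where it stands.
- cream_wedge: Bystander, loose: cream cast block, 130 x 66 x 45 mm. Origin under its middle. Leave it where it stands.
- small_bar: Bystander, loose: small cast bar, 98 x 44 x 16 mm. Origin under its middle. Leave it where it stands.
- spirit_bottle: Bystander, loose: white bottle, 54 mm across, 168 mm tall. Origin under its middle. Leave it where it stands.

How it is judged:
By the outcome, as a careful person would: the job done as asked, in the order asked, and still so for the second after the job is handed in, with the robot touching nothing.
It also fails if it takes over 54 s, if anything falls off the work surface, if the arm or the gripper's body presses on something with over 40 N, if the wrist force passes 120 N, or if a joint passes its speed limit or range.

## Working session

There is one attempt and no reset: what is moved stays moved. The work goes in short steps, Python scripts to look and compute and a tool call to move; the robot and the scene stay as the last step left them, time stands still between calls to the robot, and variables do not carry over. Pictures are saved under pics/ and viewed, and the job is handed in when it is done.

Besides the shell and the picture viewer there is one more tool, called in YAML: its name, and indented under it one key for each argument. jog_arm: Moves the arm, as the interface text tells. Its arguments: {"type":"object","properties":{"commands":{"type":"array","items":{"type":"array","items":{"type":"number"}}},"grip_force":{"type":"number"}},"required":["commands"]}

```bash
mkdir -p pics; python3 - <<'E'
from cell import manip, camera
import cv2, numpy as np, pickle
print(manip.read_state())
for n in ("scene","top","wrist"):
    c=camera(n); cv2.imwrite(f"pics/{n}0.png",c["pixels"]); pickle.dump(c,open(f"pics/{n}0.pkl","wb"))
    print(n,{k:v for k,v in c.items() if k!="pixels"})
E
```

```text
{'clock': 0.0, 'joints': array([-1.37455843e+00,  3.00490343e-01,  1.52157544e+00, -1.29069284e-06,
        1.32071851e+00, -6.65854587e-02]), 'qd': array([-1.13289171e-03,  2.27708123e-03, -9.99492317e-04,  1.29175933e-03,
       -1.26541632e-04, -9.84701652e-05]), 'effort': array([ 1.25940158e-03, -5.31804264e+01, -3.52738094e+01,  7.08442647e-02,
        2.44195590e-02, -9.08706420e-05]), 'eef_pos': array([ 142.84695086, -530.85032977,  204.87816828]), 'eef_rot': array([-3.14040357e+00, -7.80397070e-05,  2.62823633e-01]), 'wrist_force': array([ 1.11381651,  0.19951054, -0.69645939]), 'moment': array([-0.02589551,  0.03044589,  0.00848248]), 'finger_gap': 94.26713211737204}
scene {'vertical_fov': 47.352405890135785, 'cx': 319.1922714742107, 'cy': 196.5146302943431, 'k1': 0.04500515689921121, 'rvec': array([ 1.1580928 , -2.40542844,  0.917586  ]), 'tvec': array([ 272.77744018,  412.9379122 , 1232.475433  ])}
top {'vertical_fov': 42.758631554845365, 'cx': 314.9527026638952, 'cy': 202.9837603444662, 'k1': -0.08499998781684671, 'rvec': array([ 1.8474536 , -2.25957132,  0.35617965]), 'tvec': array([  44.89566967,  502.20578998, 1482.94259345])}
wrist {'vertical_fov': 62.893004142707454, 'cx': 317.6850532514939, 'cy': 193.93751464686528, 'k1': -0.04460958272094949, 'rvec': array([-2.30583068,  1.76772444,  0.25308127]), 'tvec': array([-550.76367816,  -28.50497988,  392.19166726])}
```

View pics/scene0.png

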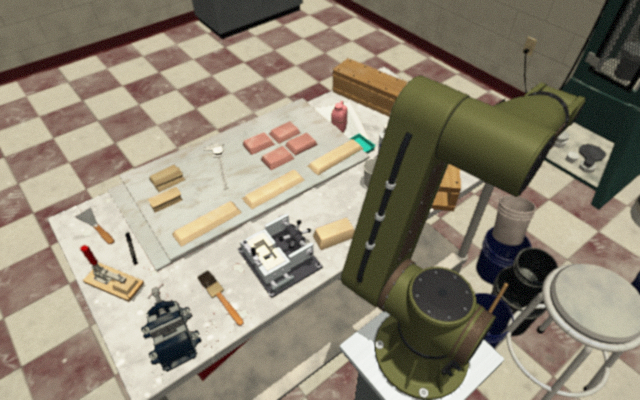

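View pics/top0.png

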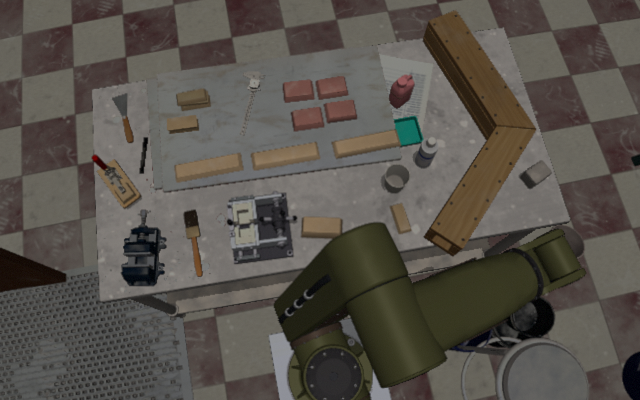

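View pics/wrist0.png

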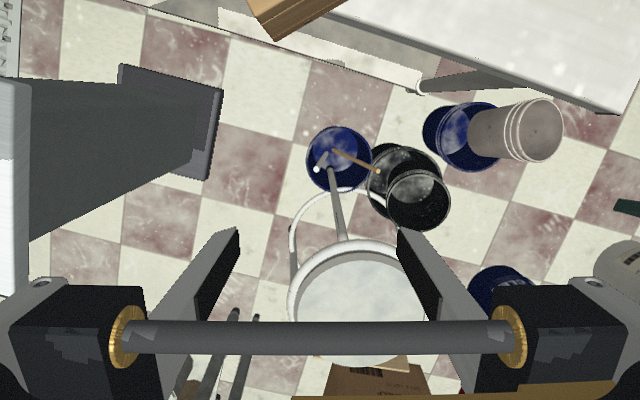

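The scene view shows the mould at about (280,255), and the top view shows it at about (260,228). The wrist camera sees only the floor. I'll zoom in on the mould.

```bash
cat > h.py <<'E'
import cv2, numpy as np, pickle
def K(c):
    h=c["pixels"].shape[0]; f=h/2/np.tan(np.radians(c["vertical_fov"])/2)
    return np.array([[f,0,c["cx"]],[0,f,c["cy"]],[0,0,1.]]), np.array([c["k1"],0,0,0,0.])
def ray(c,uv):
    k,d=K(c); p=cv2.undistortPoints(np.array([[uv]],float),k,d)[0,0]
    R=cv2.Rodrigues(c["rvec"])[0]; o=-R.T@c["tvec"]; v=R.T@np.array([p[0],p[1],1]); return o,v/np.linalg.norm(v)
def onz(c,uv,z):
    o,v=ray(c,uv); return o+v*(z-o[2])/v[2]
def proj(c,P):
    k,d=K(c); return cv2.projectPoints(np.array(P,float).reshape(-1,1,3),c["rvec"],c["tvec"],k,d)[0].reshape(-1,2)
def tri(c1,u1,c2,u2):
    o1,a=ray(c1,u1);o2,b=ray(c2,u2)
    s=np.linalg.lstsq(np.c_[a,-b],o2-o1,rcond=None)[0]
    p,q=o1+a*s[0],o2+b*s[1]; return (p+q)/2,np.linalg.norm(p-q)
def crop(src,x0,y0,w,h,s,out):
    im=src["pixels"][y0:y0+h,x0:x0+w]; cv2.imwrite(out,cv2.resize(im,None,fx=s,fy=s,interpolation=cv2.INTER_CUBIC))
def ld(n): return pickle.load(open(f"pics/{n}.pkl","rb"))
def snap(n,tag):
    from cell import camera
    c=camera(n); cv2.imwrite(f"pics/{tag}.png",c["pixels"]); pickle.dump(c,open(f"pics/{tag}.pkl","wb")); return c
E
python3 - <<'E'
from h import *
t=ld("top0");s=ld("scene0")
crop(t,220,185,80,80,7,"pics/t_c.png"); crop(s,230,205,100,95,6,"pics/s_c.png")
E
```

```text
(no output)
```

View pics/t_c.png

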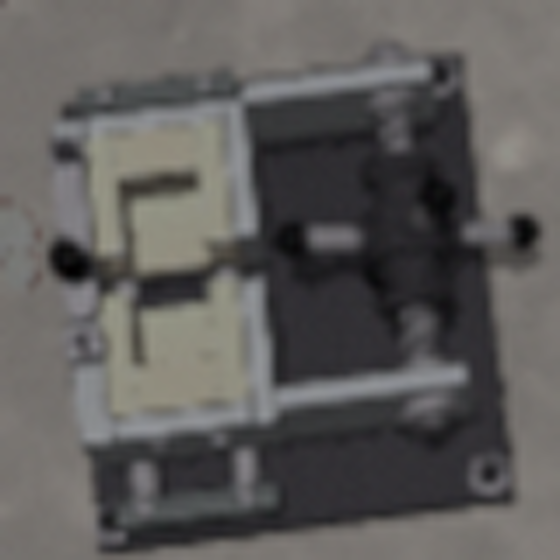

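View pics/s_c.png

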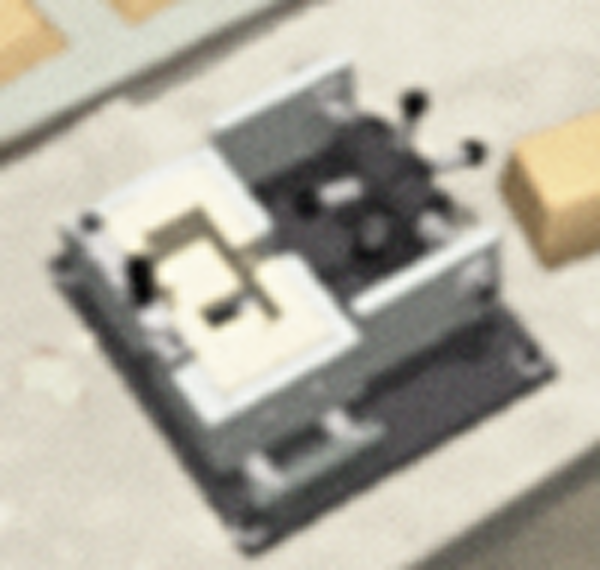

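```bash
python3 - <<'E'
from h import *
t=ld("top0");s=ld("scene0")
T=lambda a,b:((a+.5)/7-.5+220,(b+.5)/7-.5+185)
S=lambda a,b:((a+.5)/6-.5+230,(b+.5)/6-.5+205)
c={}
for n,p in dict(FR=(460,56),NR=(512,497),NL=(100,549)).items(): c[n]=onz(t,T(*p),12); print(n,c[n].round(1))
for n,p in dict(NR=(553,368),NL=(245,552),FL=(52,262)).items(): print("s",n,onz(s,S(*p),12).round(1))
print("knob",tri(t,T(70,258),s,S(140,278)))
print("knobtop z125", onz(t,T(67,258),125))
print("ballR",tri(t,T(525,232),s,S(473,152)))
print("ballUp",tri(t,T(438,193),s,S(414,102)))
print("ballL",tri(t,T(290,240),s,S(308,203)))
print("pivot",onz(t,T(68,148),90), onz(s,S(92,222),90))
print("lug", onz(t,T(85,345),85),onz(s,S(170,343),85))
E
```

```text
FR [576.4  26.7  12. ]
NR [368.6  41.5  12. ]
NL [381.5 224.5  12. ]
s NR [368.5  45.7  12. ]
s NL [379.7 227.9  12. ]
s FL [585.4 210.4  12. ]
knob (array([487.58909653, 206.75149509, 102.56022186]), np.float64(0.6187211471792535))
knobtop z125 [481.00399132 205.57285489 125.        ]
ballR (array([473.94538107,  14.11708706,  59.4275276 ]), np.float64(1.1629888827841295))
ballUp (array([478.31971734,  47.2833855 , 123.18190812]), np.float64(0.7955637720378687))
ballL (array([479.74645552, 113.69319563,  93.03918375]), np.float64(0.6217895166571635))
pivot [541.19961974 201.92894836  90.        ] [539.26685838 203.0631552   90.        ]
lug [453.73883621 208.43467634  85.        ] [457.76504716 210.8644588   85.        ]
```

Top and scene triangulation agree:
- **Frame:** the middle is at about (478,127) and its +y axis points along (0.9975, -0.07).
- **Bar:** the knob is at (486,206) and the pivot at (540,202).
- **Sleeve:** the up spoke leans about 19° to +x, so the sleeve is at about 1.9 rad.

I'll move up and over for a closer wrist view, with the gripper shut.

jog_arm:
  commands:
    - [0.03, 0.03, 0.06, 0, 0, 0.06, 0]
    - [0.07, 0.06, 0.1, 0, 0, 0.12, 0]
    - [0.12, 0.09, 0.125, 0, 0, 0.18, 0]
    - [0.175, 0.12, 0.125, 0, 0, 0.24, 0]
    - [0.225, 0.155, 0.125, 0, 0, 0.3, 0]
    - [0.265, 0.2, 0.125, 0, 0, 0.36, 0]
    - [0.3, 0.25, 0.125, 0, 0, 0.42, 0]
    - [0.33, 0.305, 0.125, 0, 0, 0.48, 0]
    - [0.345, 0.365, 0.125, 0, 0, 0.54, 0]
    - [0.35, 0.425, 0.125, 0, 0, 0.59, 0]
  grip_force: 30

```text
clock: 1.4
eef_pos: [492.9, -106.8, 329.9]
eef_rot: [-3.141, -0.0, 1.502]
wrist_force: [1.4, -0.0, -0.2]
finger_gap: 0.6
```

jog_arm:
  commands:
    - [0, 0.06, 0, 0, 0, 0, 0]
    - [-0.005, 0.12, 0, 0, 0, 0, 0]
    - [-0.01, 0.18, 0, 0, 0, 0, 0]
    - [-0.013, 0.23, 0, 0, 0, 0, 0]
    - [-0.013, 0.25, 0, 0, 0, 0, 0]
    - [-0.013, 0.25, 0, 0, 0, 0, 0]
    - [-0.013, 0.25, 0, 0, 0, 0, 0]
    - [-0.013, 0.25, 0, 0, 0, 0, 0]
    - [-0.013, 0.25, 0, 0, 0, 0, 0]
    - [-0.013, 0.25, 0, 0, 0, 0, 0]

```text
clock: 2.65
eef_pos: [479.7, 140.8, 330.5]
eef_rot: [3.142, -0.0, 1.498]
wrist_force: [-0.4, -0.3, 0.7]
finger_gap: 0.1
```

```bash
python3 - <<'E'
from h import *
snap("wrist","w1");snap("top","t1");s=snap("scene","s1")
crop(s,200,180,150,130,5,"pics/s1c.png")
E
```

```text
(no output)
```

View pics/w1.png

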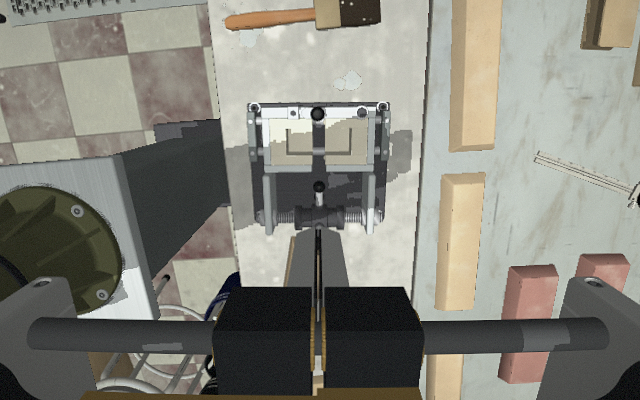

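View pics/t1.png

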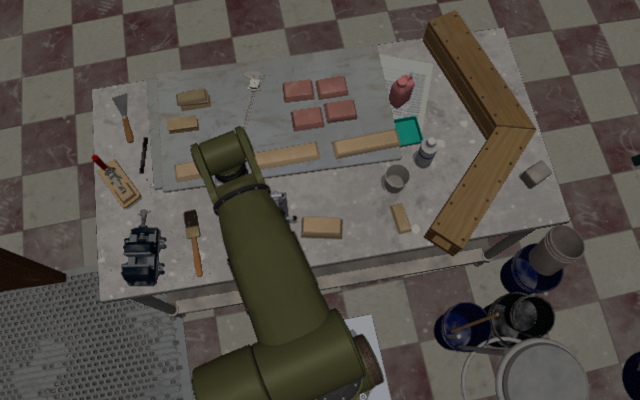

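The wrist view shows the mould at (245–390, 100–235). The knob is at (317,114), the pivot at about (362,112) and a ball at (319,186). The arm hides the mould in the top view.

```bash
python3 - <<'E'
from h import *
w=ld("w1"); crop(w,240,92,160,150,5,"pics/w1c.png")
R=cv2.Rodrigues(w["rvec"])[0]; print(-R.T@w["tvec"])
print(w["pixels"].shape)
E
```

```text
[486.72195297 221.49584577 509.88070353]
(400, 640, 3)
```

View pics/w1c.png

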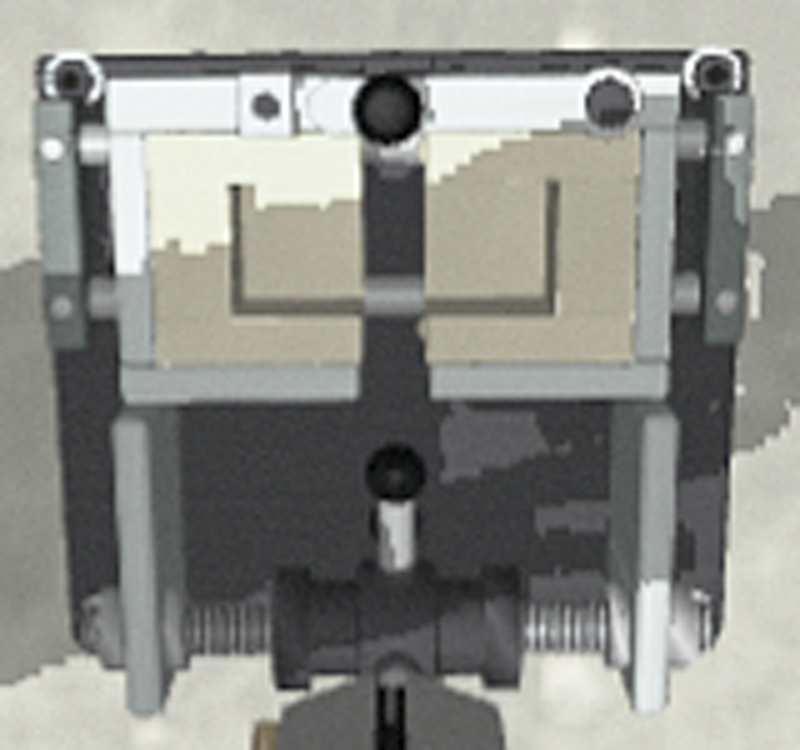

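View pics/s1c.png

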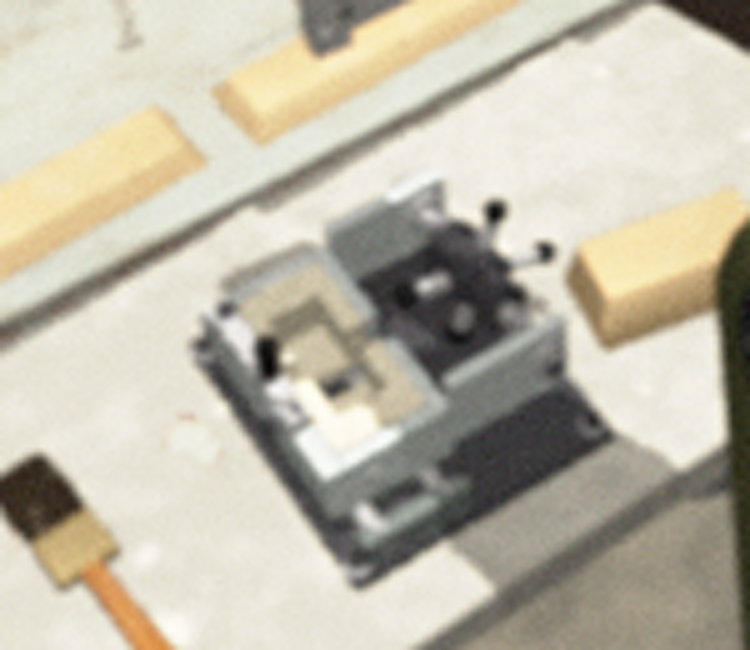

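```bash
python3 - <<'E'
from h import *
w=ld("w1")
T=lambda a,b:((a+.5)/5-.5+240,(b+.5)/5-.5+92)
for n,p,z in [("knobtop",(387,108),125),("pivot",(612,102),91),("lug",(266,106),88),("baseFL",(748,52),12),("baseNL",(37,55),12),("hub",(397,628),96),("hubL",(275,628),90),("hubR",(522,628),90),("Lball",(396,473),96),("NRcorner?",(72,645),12),("farface",(425,160),80),("nearface",(362,160),80),("mouldleft near",(107,100),80),("screwNL",(72,78),12),("screwFL",(714,73),12)]:
    print(n,onz(w,T(*p),z).round(1))
E
```

```text
knobtop [484.5 205.6 125. ]
pivot [540.4 201.6  91. ]
lug [454.  206.8  88. ]
baseFL [591.1 209.5  12. ]
baseNL [382.  223.9  12. ]
hub [477.   68.2  96. ]
hubL [443.6  68.4  90. ]
hubR [510.9  63.5  90. ]
Lball [479.8 111.3  96. ]
NRcorner? [369.   38.9  12. ]
farface [493. 190.  80.]
nearface [476.8 191.1  80. ]
mouldleft near [412.8 211.1  80. ]
screwNL [391.6 216.6  12. ]
screwFL [580.9 204.2  12. ]
```

```bash
python3 - <<'E'
from cell import manip
for i in range(3):
    s=manip.read_state(); print(s["clock"],s["eef_pos"],s["eef_rot"],s["joints"])
E
```

```text
2.8 [479.62324643 140.98990268 330.44506316] [3.14157464e+00 1.09397999e-05 1.49840354e+00] [ 2.12636733e-01  1.20759648e-01  1.45077561e+00 -1.55632461e-05
  1.57004318e+00  2.85029534e-01]
2.8 [479.62324643 140.98990268 330.44506316] [3.14157464e+00 1.09397999e-05 1.49840354e+00] [ 2.12636733e-01  1.20759648e-01  1.45077561e+00 -1.55632461e-05
  1.57004318e+00  2.85029534e-01]
2.8 [479.62324643 140.98990268 330.44506316] [3.14157464e+00 1.09397999e-05 1.49840354e+00] [ 2.12636733e-01  1.20759648e-01  1.45077561e+00 -1.55632461e-05
  1.57004318e+00  2.85029534e-01]
```

jog_arm:
  commands:
    - [0.004, 0.055, 0, 0, 0, 0, 0]
    - [0.007, 0.097, -0.03, 0, 0, 0, 0]
    - [0.007, 0.097, -0.08, 0, 0, 0, 0]
    - [0.007, 0.097, -0.13, 0, 0, 0, 0]
    - [0.007, 0.097, -0.17, 0, 0, 0, 0]
    - [0.007, 0.097, -0.2, 0, 0, 0, 0]
    - [0.007, 0.097, -0.22, 0, 0, 0, 0]
    - [0.007, 0.097, -0.23, 0, 0, 0, 0]
    - [0.007, 0.097, -0.23, 0, 0, 0, 0]
    - [0.007, 0.097, -0.23, 0, 0, 0, 0]

```text
clock: 4.05
eef_pos: [487.0, 238.2, 101.4]
eef_rot: [3.14, -0.001, 1.498]
wrist_force: [0.3, 0.5, -0.1]
finger_gap: 0.6
```

```bash
python3 - <<'E'
from h import *
import numpy as np
piv=np.array([540.4,201.6]); fy=np.array([.9975,-.07]); fx=np.array([-.07,-.9975])
A=np.array([486.6,238])
for th in [0,.1,.2,.3,.4,.5,.6,.7,.8,.9,1.0,1.1,1.2,1.3,1.4,1.5,1.6]:
    d=-fy*np.cos(th)+fx*np.sin(th); t=fy*np.sin(th)+fx*np.cos(th)
    p=piv+55*d-15.5*t; print(th,p.round(1),((p-A)/1000).round(3),round(th/2.0944,3))
snap("wrist","w2"); s=snap("scene","s2"); crop(s,200,180,150,130,5,"pics/s2c.png")
E
```

```text
0 [486.6 220.9] [ 0.    -0.017] 0.0
0.1 [485.  215.4] [-0.002 -0.023] 0.048
0.2 [483.9 209.8] [-0.003 -0.028] 0.095
0.3 [483.3 204.2] [-0.003 -0.034] 0.143
0.4 [483.3 198.4] [-0.003 -0.04 ] 0.191
0.5 [483.9 192.8] [-0.003 -0.045] 0.239
0.6 [485.1 187.2] [-0.001 -0.051] 0.286
0.7 [486.8 181.7] [ 0.    -0.056] 0.334
0.8 [489.1 176.5] [ 0.002 -0.062] 0.382
0.9 [491.8 171.5] [ 0.005 -0.067] 0.43
1.0 [495.1 166.8] [ 0.008 -0.071] 0.477
1.1 [498.8 162.4] [ 0.012 -0.076] 0.525
1.2 [502.9 158.5] [ 0.016 -0.08 ] 0.573
1.3 [507.4 154.9] [ 0.021 -0.083] 0.621
1.4 [512.2 151.9] [ 0.026 -0.086] 0.668
1.5 [517.3 149.3] [ 0.031 -0.089] 0.716
1.6 [522.7 147.3] [ 0.036 -0.091] 0.764
```

View pics/w2.png

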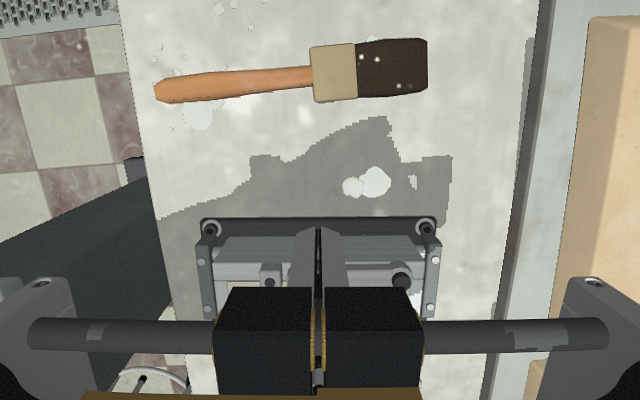

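View pics/s2c.png

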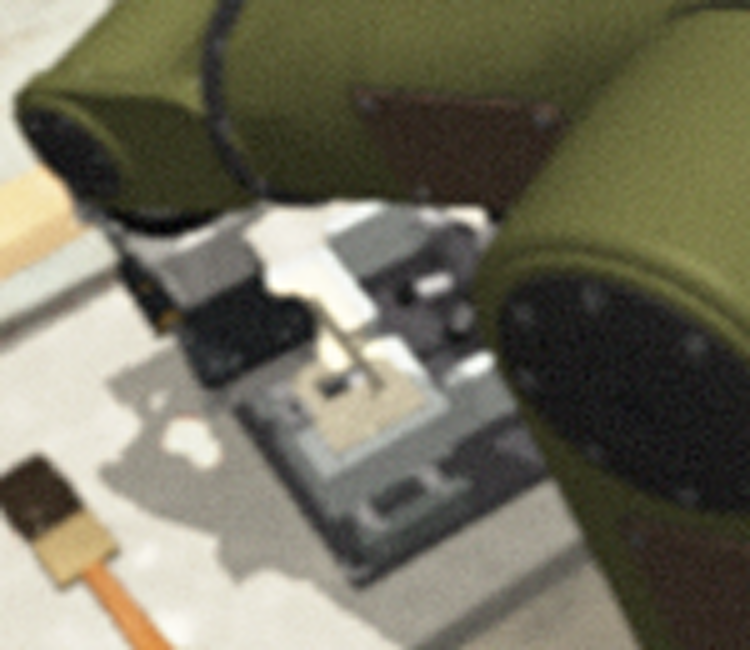

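The fingers stand at (318,230) in the wrist view, clear of the mould's outer side, with the pivot disc at (401,278). I'll start the knob sweep.

jog_arm:
  commands:
    - [0, -0.009, 0, 0, 0, 0, 0]
    - [0, -0.017, 0, 0, 0, 0, 0]
    - [-0.002, -0.023, 0, 0, 0, 0.048, 0]
    - [-0.003, -0.028, 0, 0, 0, 0.095, 0]
    - [-0.003, -0.034, 0, 0, 0, 0.143, 0]
    - [-0.003, -0.04, 0, 0, 0, 0.191, 0]
    - [-0.003, -0.045, 0, 0, 0, 0.239, 0]
    - [-0.001, -0.051, 0, 0, 0, 0.286, 0]
    - [0, -0.056, 0, 0, 0, 0.334, 0]
    - [0.002, -0.062, 0, 0, 0, 0.382, 0]

```text
clock: 5.4
eef_pos: [488.6, 175.5, 100.6]
eef_rot: [3.141, -0.0, 2.302]
wrist_force: [-0.8, 0.7, -0.5]
finger_gap: 0.1
```

```bash
python3 - <<'E'
from h import *
snap("wrist","w3")
from cell import manip; print(manip.read_state()["eef_pos"],manip.read_state()["eef_rot"])
E
```

```text
[488.80337868 174.98037975 100.55834694] [3.14145850e+00 7.36196355e-05 2.30613861e+00]
```

View pics/w3.png

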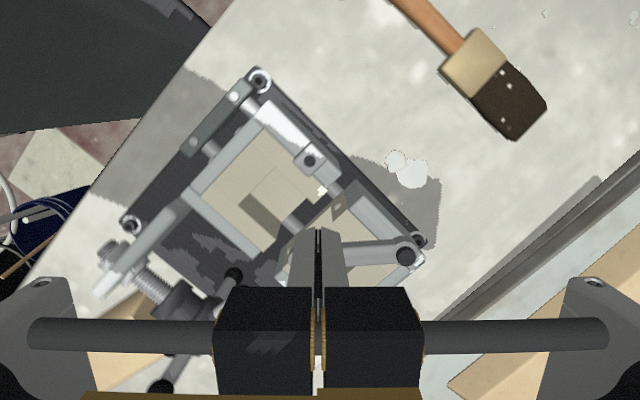

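The bar has swung to about half way, running from its pivot at (405,256) to behind the fingers at (318,240). I'll continue to the stop.

jog_arm:
  commands:
    - [0.003, -0.005, 0, 0, 0, 0.048, 0]
    - [0.006, -0.009, 0, 0, 0, 0.095, 0]
    - [0.01, -0.014, 0, 0, 0, 0.143, 0]
    - [0.014, -0.018, 0, 0, 0, 0.191, 0]
    - [0.019, -0.021, 0, 0, 0, 0.239, 0]
    - [0.024, -0.024, 0, 0, 0, 0.286, 0]
    - [0.029, -0.027, 0, 0, 0, 0.334, 0]
    - [0.033, -0.029, 0, 0, 0, 0.382, 0]
    - [0.034, -0.029, 0, 0, 0, 0.382, 0]
    - [0.034, -0.029, 0, 0, 0, 0.382, 0]

```text
clock: 6.7
eef_pos: [520.4, 147.1, 100.2]
eef_rot: [-3.141, -0.005, 3.097]
wrist_force: [-17.4, 1.9, 8.8]
finger_gap: 0.5
```

```bash
python3 - <<'E'
from h import *
snap("wrist","w4")
from cell import manip; s=manip.read_state(); print(s["eef_pos"],s["eef_rot"],s["wrist_force"],s["joints"])
E
```

```text
[520.42862194 147.07425623 100.2355293 ] [-3.14130388 -0.00533146  3.09688706] [-17.44638921   1.65739712   8.01370239] [ 2.07166010e-01  3.93010015e-01  1.65585191e+00  1.17830156e-03
  1.09796622e+00 -1.31946485e+00]
```

View pics/w4.png

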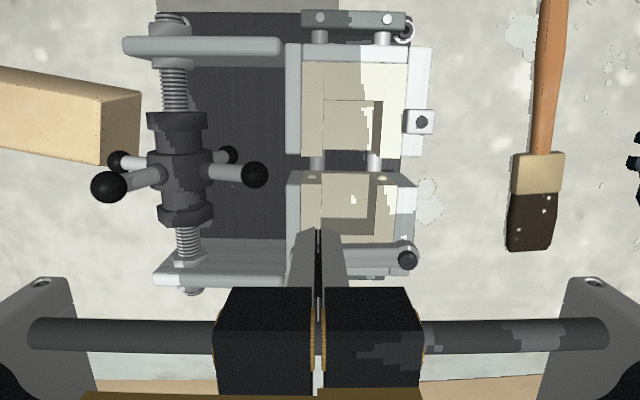

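The bar lies along the frame's x over the far half, with its pivot at (407,258). It is at the stop, resisting with 17 N. I'll back off, lift and turn the tool back towards the turnbuckle.

jog_arm:
  commands:
    - [-0.008, 0, 0, 0, 0, 0, 0]
    - [-0.02, 0, 0.02, 0, 0, 0, 0]
    - [-0.03, -0.01, 0.07, 0, 0, -0.085, 0]
    - [-0.04, -0.03, 0.1, 0, 0, -0.17, 0]
    - [-0.046, -0.05, 0.1, 0, 0, -0.255, 0]
    - [-0.046, -0.065, 0.1, 0, 0, -0.34, 0]
    - [-0.046, -0.065, 0.1, 0, 0, -0.425, 0]
    - [-0.046, -0.065, 0.1, 0, 0, -0.51, 0]
    - [-0.046, -0.065, 0.1, 0, 0, -0.595, 0]
    - [-0.046, -0.065, 0.1, 0, 0, -0.68, 0]

```text
clock: 8.0
eef_pos: [476.5, 81.8, 200.5]
eef_rot: [3.141, 0.0, 1.667]
wrist_force: [0.6, 0.4, -0.1]
finger_gap: 0.4
```

```bash
cat > arc.py <<'E'
import numpy as np,sys
hub=np.array([476,69.]);fx=np.array([-.07,-.9975])
def tgt(a,r=40):
    a=np.radians(a); s,c=np.sin(a),np.cos(a)
    X=min(r*s-5*c,51.5*s-8); Z=r*c+5*s
    p=hub+(X-8)*fx; return np.array([*p,80+Z])
E
python3 - <<'E'
from h import *
from arc import *
from cell import manip; s=manip.read_state(); print(s["eef_pos"],s["eef_rot"],s["wrist_force"])
w=snap("wrist","w5"); s=snap("scene","s5"); crop(s,200,180,150,130,5,"pics/s5c.png")
for a in range(-20,100,10): print(a,tgt(a).round(1))
E
```

```text
[476.46862448  81.77736901 200.51036665] [3.14115263e+00 1.81989009e-04 1.66693663e+00] [ 0.59456458  0.39954197 -0.10465356]
-20 [478.4 102.5 115.9]
-10 [477.7  93.9 118.5]
0 [477.1  85.  120. ]
10 [476.5  76.  120.3]
20 [475.9  68.  119.3]
30 [475.5  61.3 117.1]
40 [475.   55.2 113.9]
50 [474.6  49.6 109.5]
60 [474.3  44.9 104.3]
70 [474.   41.2  98.4]
80 [473.9  38.6  91.9]
90 [473.8  37.1  85. ]
```

View pics/w5.png

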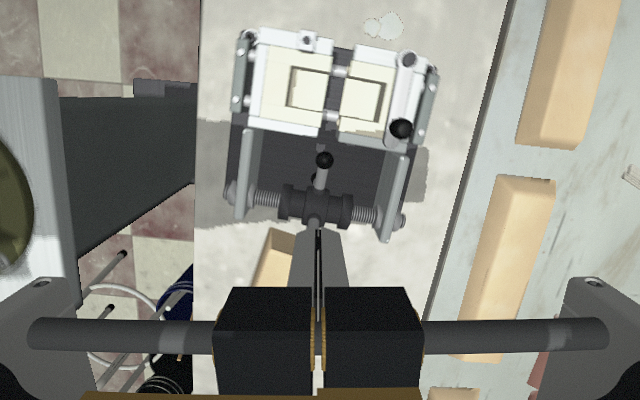

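View pics/s5c.png

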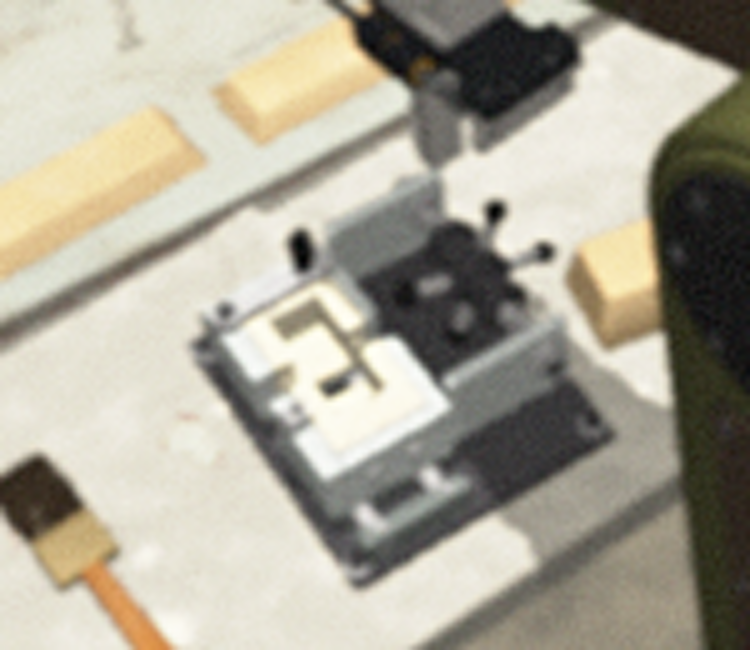

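Both views confirm the bar is swung back: the knob is at (401,128) in the wrist view and (300,250) in the scene crop. I'll start the first push on the up spoke.

jog_arm:
  commands:
    - [0, 0.002, -0.04, 0, 0, -0.08, 0]
    - [0, 0.002, -0.075, 0, 0, -0.08, 0]
    - [0, 0.002, -0.081, 0, 0, -0.08, 0]
    - [0, -0.014, -0.081, 0, 0, -0.08, 0]
    - [-0.001, -0.02, -0.083, 0, 0, -0.08, 0]
    - [-0.001, -0.026, -0.086, 0, 0, -0.08, 0]
    - [-0.002, -0.032, -0.091, 0, 0, -0.08, 0]
    - [-0.002, -0.037, -0.096, 0, 0, -0.08, 0]
    - [-0.002, -0.041, -0.102, 0, 0, -0.08, 0]
    - [-0.002, -0.043, -0.108, 0, 0, -0.08, 0]

```text
clock: 9.35
eef_pos: [475.0, 38.4, 92.9]
eef_rot: [3.14, 0.001, 1.507]
wrist_force: [-1.2, -0.9, 5.5]
finger_gap: 0.4
```

```bash
python3 - <<'E'
from h import *
from cell import manip; s=manip.read_state(); print(s["eef_pos"],s["eef_rot"],s["wrist_force"])
w=snap("wrist","w6"); s=snap("scene","s6"); crop(s,200,180,150,130,5,"pics/s6c.png")
E
```

```text
[474.97501898  38.39020585  92.93850764] [3.14031425e+00 5.17673420e-04 1.50699852e+00] [-1.17139344 -0.9060598   5.46769823]
```

View pics/w6.png

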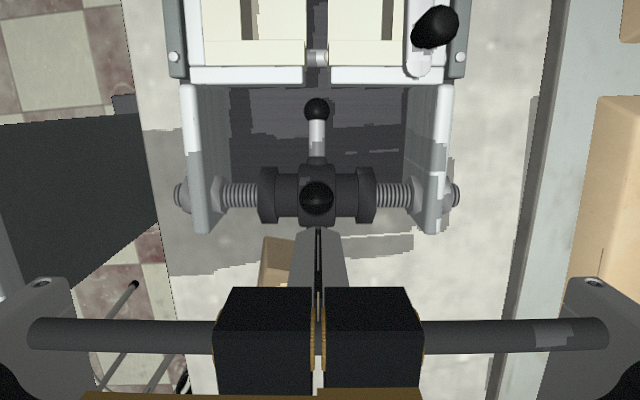

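View pics/s6c.png

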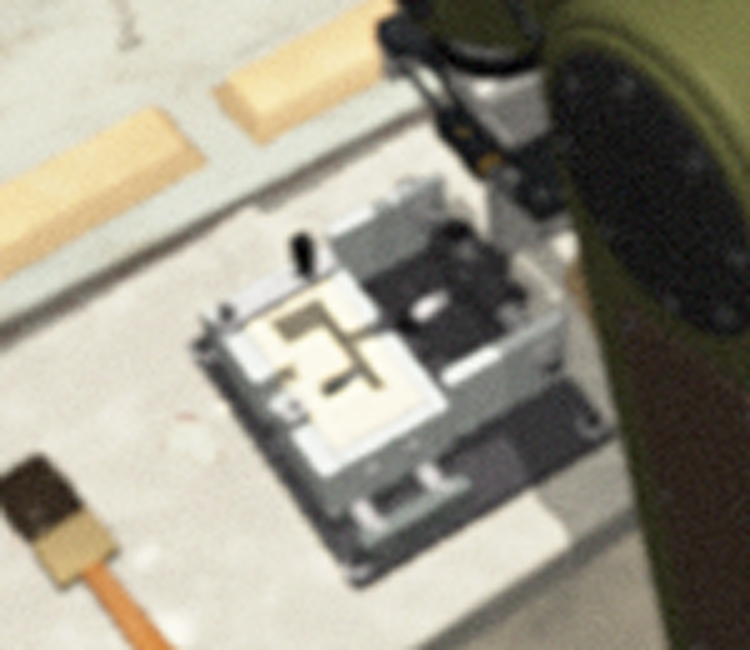

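The push works: the gap has narrowed and the next spoke now stands nearly upright, with its ball at (317,197). Now the second stroke.

jog_arm:
  commands:
    - [0, 0, 0.058, 0, 0, 0, 0]
    - [0.002, 0.04, 0.06, 0, 0, 0, 0]
    - [0.003, 0.062, 0.056, 0, 0, 0, 0]
    - [0.003, 0.062, 0.026, 0, 0, 0, 0]
    - [0.003, 0.055, 0.026, 0, 0, 0, 0]
    - [0.003, 0.046, 0.027, 0, 0, 0, 0]
    - [0.002, 0.037, 0.028, 0, 0, 0, 0]
    - [0.002, 0.029, 0.027, 0, 0, 0, 0]
    - [0.001, 0.023, 0.025, 0, 0, 0, 0]
    - [0, 0.017, 0.021, 0, 0, 0, 0]

```text
clock: 10.7
eef_pos: [475.1, 55.6, 113.8]
eef_rot: [3.14, -0.0, 1.507]
wrist_force: [1.7, 3.0, 4.6]
finger_gap: 0.2
```

jog_arm:
  commands:
    - [0, -0.006, -0.004, 0, 0, 0, 0]
    - [0, -0.01, -0.01, 0, 0, 0, 0]
    - [-0.001, -0.014, -0.016, 0, 0, 0, 0]
    - [-0.001, -0.016, -0.022, 0, 0, 0, 0]
    - [-0.001, -0.018, -0.029, 0, 0, 0, 0]
    - [-0.001, -0.018, -0.029, 0, 0, 0, 0]
    - [-0.001, -0.018, 0.01, 0, 0, 0, 0]
    - [-0.001, -0.018, 0.045, 0, 0, 0, 0]
    - [-0.001, -0.018, 0.045, 0, 0, 0, 0]
    - [-0.001, -0.018, 0.045, 0, 0, 0, 0]

```text
clock: 11.95
eef_pos: [473.1, 37.8, 157.4]
eef_rot: [-3.14, 0.0, 1.507]
wrist_force: [-0.0, 0.4, -0.0]
finger_gap: 0.4
```

```bash
python3 - <<'E'
from h import *
from cell import manip; s=manip.read_state(); print(s["eef_pos"],s["eef_rot"],s["wrist_force"])
w=snap("wrist","w7"); s=snap("scene","s7"); crop(s,200,180,150,130,5,"pics/s7c.png")
E
```

```text
[473.09788431  37.79549678 157.36825706] [-3.14018277e+00  4.48269827e-04  1.50674936e+00] [-0.01605934  0.35881749 -0.04974279]
```

View pics/w7.png

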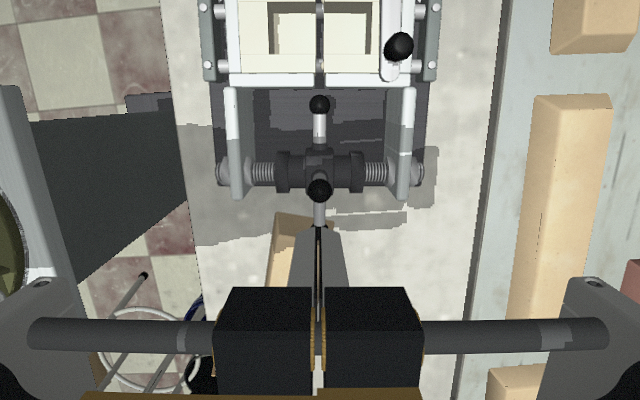

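View pics/s7c.png

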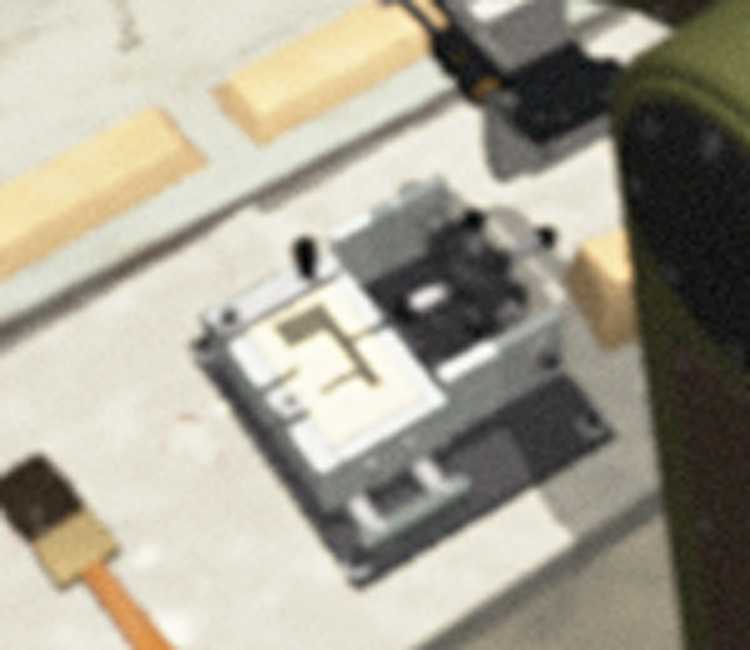

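```bash
python3 - <<'E'
from h import *
w=ld("w7"); 
for n,uv,z in [("up",(319.5,189),131),("left",(319.5,104),84),("hub",(319.5,165),99)]: print(n,onz(w,uv,z).round(1))
crop(w,210,0,230,240,3,"pics/w7c.png")
E
```

```text
up [476.8  61.9 131. ]
left [480.2 114.7  84. ]
hub [477.5  71.4  99. ]
```

View pics/w7c.png

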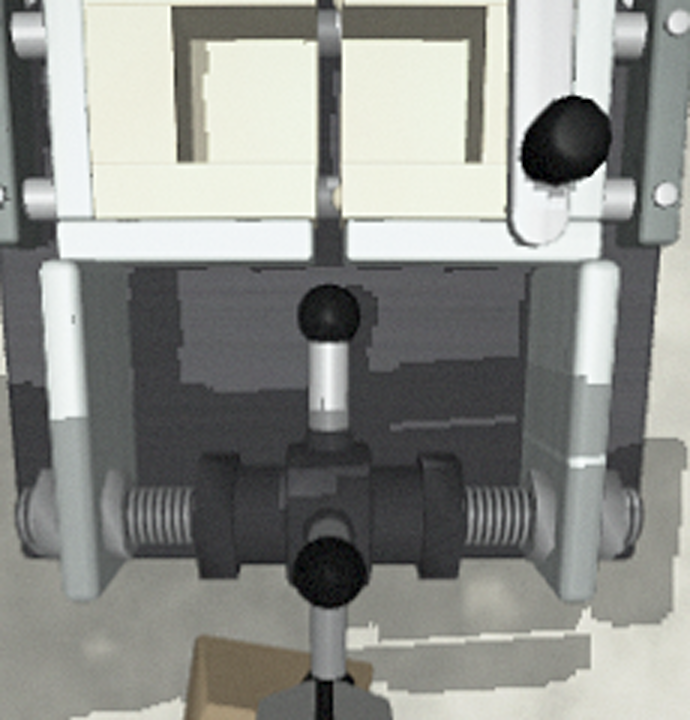

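The up ball is at about +6°, so the sleeve is near 4.8 and about 84° remain. Now the third stroke.

jog_arm:
  commands:
    - [0.002, 0.03, 0, 0, 0, 0, 0]
    - [0.004, 0.05, 0, 0, 0, 0, 0]
    - [0.004, 0.05, -0.03, 0, 0, 0, 0]
    - [0.004, 0.05, -0.037, 0, 0, 0, 0]
    - [0.003, 0.038, -0.037, 0, 0, 0, 0]
    - [0.003, 0.03, -0.038, 0, 0, 0, 0]
    - [0.002, 0.024, -0.04, 0, 0, 0, 0]
    - [0.002, 0.018, -0.043, 0, 0, 0, 0]
    - [0.001, 0.012, -0.048, 0, 0, 0, 0]
    - [0.001, 0.007, -0.053, 0, 0, 0, 0]

```text
clock: 13.3
eef_pos: [475.0, 44.5, 105.7]
eef_rot: [3.14, 0.0, 1.507]
wrist_force: [-0.8, 2.1, 5.5]
finger_gap: 0.5
```

jog_arm:
  commands:
    - [0, -0.003, -0.006, 0, 0, 0, 0]
    - [0, -0.005, -0.01, 0, 0, 0, 0]
    - [0, -0.006, -0.013, 0, 0, 0, 0]
    - [0, -0.007, -0.016, 0, 0, 0, 0]
    - [0, -0.007, -0.019, 0, 0, 0, 0]
    - [0, -0.007, -0.02, 0, 0, 0, 0]
    - [0, -0.007, -0.021, 0, 0, 0, 0]
    - [0, -0.007, -0.021, 0, 0, 0, 0]
    - [0, -0.007, -0.021, 0, 0, 0, 0]
    - [0, -0.007, -0.021, 0, 0, 0, 0]

```text
clock: 14.55
eef_pos: [475.3, 36.4, 85.3]
eef_rot: [3.139, 0.003, 1.507]
wrist_force: [-1.3, -10.8, 10.4]
finger_gap: 0.7
```

```bash
python3 - <<'E'
from h import *
from cell import manip; s=manip.read_state(); print(s["eef_pos"],s["eef_rot"],s["wrist_force"])
w=snap("wrist","w8"); crop(w,160,0,330,240,2.4,"pics/w8c.png")
E
```

```text
[475.32032316  36.38678302  85.27809187] [3.13947673e+00 2.52172932e-03 1.50687243e+00] [ -1.32056547 -10.80028177  10.42856755]
```

View pics/w8c.png

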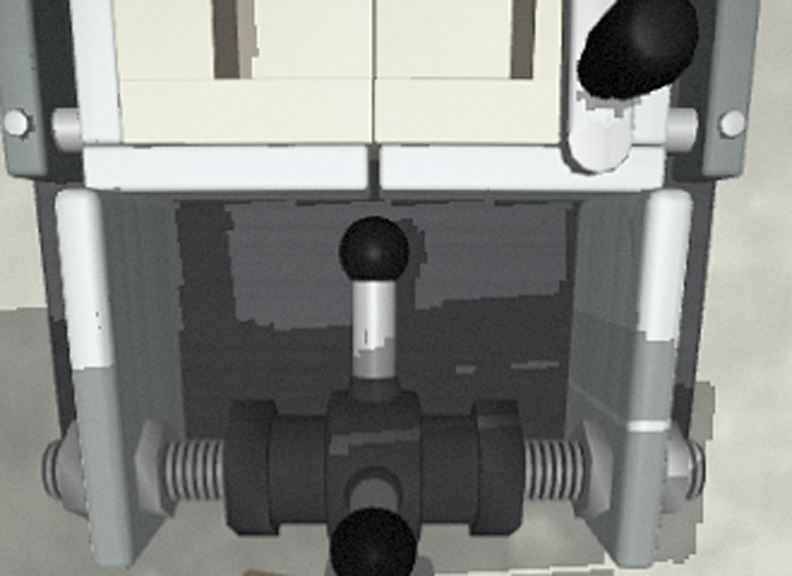

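The mould looks all but closed: the plaster parting line at (374,70) is a hairline. The tip now seems to press the hub side as well, so I'll lift and press the next, upright ball to confirm the stop.

jog_arm:
  commands:
    - [0, 0, 0.04, 0, 0, 0, 0]
    - [0, 0, 0.07, 0, 0, 0, 0]
    - [0.002, 0.04, 0.07, 0, 0, 0, 0]
    - [0.003, 0.061, 0.065, 0, 0, 0, 0]
    - [0.003, 0.061, 0.035, 0, 0, 0, 0]
    - [0.003, 0.061, 0.035, 0, 0, 0, 0]
    - [0.003, 0.055, 0.035, 0, 0, 0, 0]
    - [0.003, 0.051, 0.035, 0, 0, 0, 0]
    - [0.003, 0.048, 0.035, 0, 0, 0, 0]
    - [0.003, 0.048, 0.035, 0, 0, 0, 0]

```text
clock: 15.85
eef_pos: [477.8, 85.8, 119.8]
eef_rot: [3.141, -0.0, 1.506]
wrist_force: [1.1, 0.9, -0.6]
finger_gap: 0.5
```

jog_arm:
  commands:
    - [0, -0.001, 0, 0, 0, 0, 0]
    - [0, -0.001, 0, 0, 0, 0, 0]
    - [0, -0.002, 0, 0, 0, 0, 0]
    - [0, -0.002, 0, 0, 0, 0, 0]
    - [0, -0.003, 0, 0, 0, 0, 0]
    - [0, -0.003, 0, 0, 0, 0, 0]
    - [0, -0.003, 0, 0, 0, 0, 0]
    - [0, -0.003, 0, 0, 0, 0, 0]
    - [0, -0.003, 0, 0, 0, 0, 0]
    - [0, -0.003, 0, 0, 0, 0, 0]

```text
clock: 17.1
eef_pos: [477.6, 83.1, 119.4]
eef_rot: [-3.142, -0.0, 1.507]
wrist_force: [-0.3, 0.2, 0.1]
finger_gap: 0.8
```

jog_arm:
  commands:
    - [0, -0.001, 0, 0, 0, 0, 0]
    - [0, -0.002, 0, 0, 0, 0, 0]
    - [0, -0.003, 0, 0, 0, 0, 0]
    - [0, -0.004, 0, 0, 0, 0, 0]
    - [0, -0.004, 0, 0, 0, 0, 0]
    - [0, -0.005, 0, 0, 0, 0, 0]
    - [0, -0.005, 0, 0, 0, 0, 0]
    - [0, -0.005, 0, 0, 0, 0, 0]
    - [0, -0.005, 0, 0, 0, 0, 0]
    - [0, -0.005, 0, 0, 0, 0, 0]

```text
clock: 18.35
eef_pos: [477.6, 79.7, 119.5]
eef_rot: [3.142, -0.003, 1.507]
wrist_force: [0.3, 14.6, -0.6]
finger_gap: 0.4
```

```bash
python3 - <<'E'
from h import *
from cell import manip; s=manip.read_state(); print(s["eef_pos"],s["eef_rot"],s["wrist_force"])
w=snap("wrist","w9"); crop(w,160,0,330,240,2.4,"pics/w9c.png")
s=snap("scene","s9"); crop(s,200,180,150,130,5,"pics/s9c.png")
E
```

```text
[477.57843332  79.70197723 119.5016651 ] [ 3.14152758e+00 -3.02409536e-03  1.50702812e+00] [ 0.33105223 14.62254051 -0.58917494]
```

View pics/w9c.png

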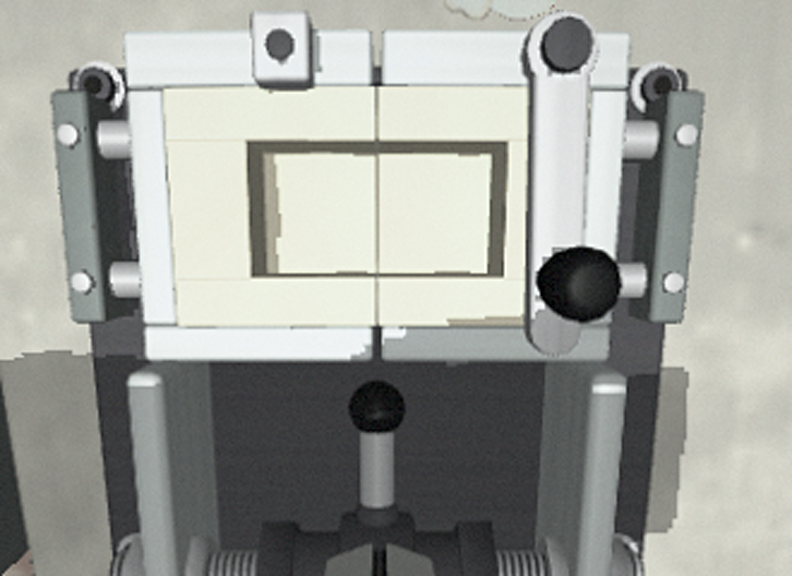

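View pics/s9c.png

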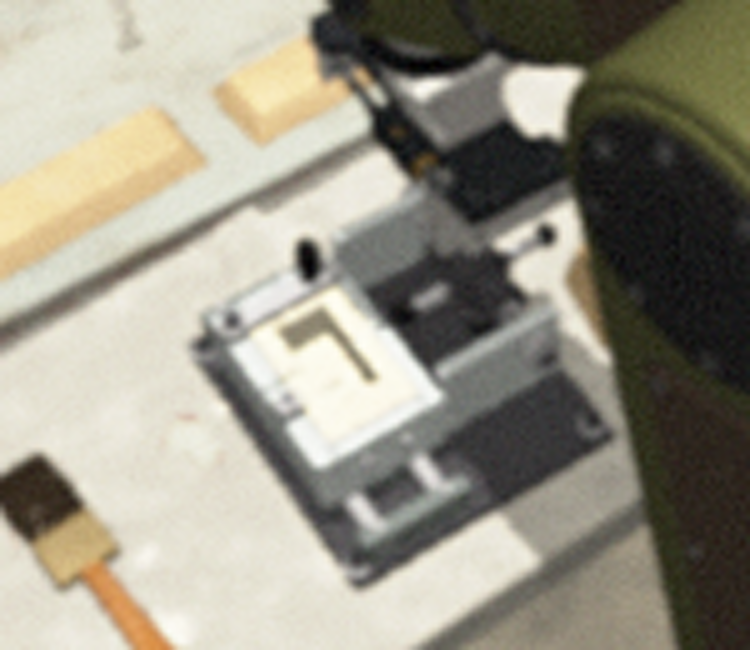

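At 14.6 N on the ball, against the 3 N that turns it, the sleeve does not move, so it is at its stop. The parting line is a hairline. I'll retreat clear and do a last check.

jog_arm:
  commands:
    - [0, 0.005, 0, 0, 0, 0, 0]
    - [0, 0.012, 0, 0, 0, 0, 0]
    - [0, 0.015, 0.02, 0, 0, 0, 0]
    - [0, 0.015, 0.06, 0, 0, 0, 0]
    - [0, 0.015, 0.11, 0, 0, 0, 0]
    - [0, 0.01, 0.16, 0, 0, 0, 0]
    - [0, 0, 0.2, 0, 0, 0, 0]
    - [0, 0, 0.21, 0, 0, 0, 0]
    - [0, 0, 0.21, 0, 0, 0, 0]
    - [0, 0, 0.21, 0, 0, 0, 0]

```text
clock: 19.7
eef_pos: [477.3, 78.3, 327.9]
eef_rot: [-3.139, 0.0, 1.507]
wrist_force: [-0.1, 0.6, -0.4]
finger_gap: 0.2
```

```bash
python3 - <<'E'
from h import *
from cell import manip; s=manip.read_state(); print(s["eef_pos"],s["wrist_force"],abs(s["qd"]).max())
w=snap("wrist","w10"); t=snap("top","t10"); crop(w,210,0,230,250,3,"pics/w10c.png")
t0=ld("top0"); d=np.abs(t["pixels"].astype(int)-t0["pixels"]).max(2)
cv2.imwrite("pics/t10.png",t["pixels"])
E
```

```text
[477.30809404  78.27839029 327.88868963] [-0.12711753  0.552187   -0.42364712] 0.005121636939463471
```

View pics/w10c.png

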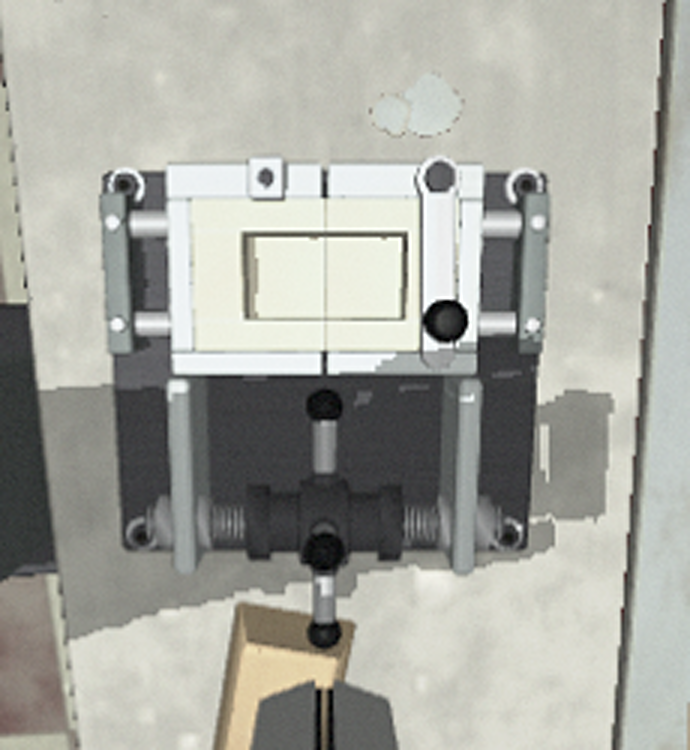

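View pics/t10.png

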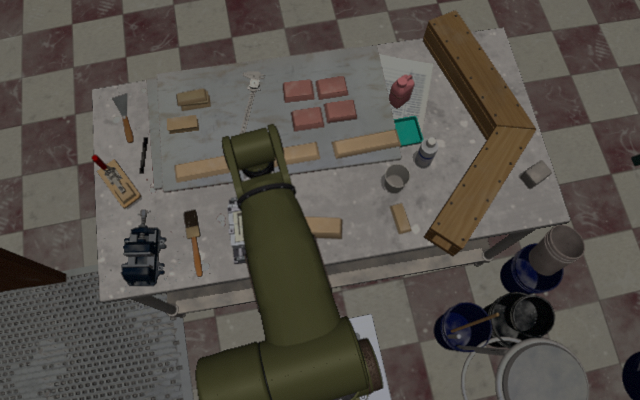

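The wrist view shows the halves shut (hairline at (324,270)), the bar square over the far half and the spokes upright and level. In the top view the brush, cup and bottle stand where they did at the start.

```bash
python3 - <<'E'
from h import *
w=ld("w10"); print(onz(w,(323/3+210,552/3),131).round(1), onz(w,(324/3+210,405/3),84).round(1))
from cell import manip; print(manip.sign_off())
E
```

```text
[476.6  61.6 131. ] [480.2 114.2  84. ]
the job is handed in; nothing more can be done
None
```

The mould is closed and the job is handed in, at about 20 s on the robot's clock.

I swung the hold-open bar by its knob back to its stop over the far half. I then turned the turnbuckle with three spoke strokes and pressed the next ball to test the stop.

**Last checks:**
- **Bar:** it resisted about 17 N at its stop and lies square over the far half in the last wrist view.
- **Turnbuckle:** the upright ball held against 14.6 N without moving, where 3 N would turn it. I take that as the firm stop.
- **Gap:** the parting line is a hairline in the last wrist view. I judged this by eye and did not measure it in mm.
- **Bystanders:** the brush, cup, bottle and small bar look where they were. The arm hid part of the cream block in the last top view, but its visible end looks unmoved.
- **Robot:** it is clear of everything, about 0.7 N at the wrist (noise) at TCP height 328 mm.

**Disagreements:**
- **Spoke angle:** with the hub at y = 69 mm, as I measured it, the upright ball reads about 8° past vertical, where the stop should have it straight up. Other measurements put the hub nearer y = 64 mm, which would remove most of that, so I relied on the force and the parting line.
- **Sideways force:** at the end of the third stroke the fingertip felt about 11 N sideways, probably from brushing the hub, and I backed off at once.

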